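# Open the safety cap of the cleaner jug in the coffee lab

### The arm

A 6-joint arm with a two-finger parallel gripper is mounted at the origin on the work surface. World frame = base frame: x ahead of the robot, y to its left, z up, the work surface at z = 0. Lengths are in m, angles in rad, forces in N, time in s.
With the tool pointing down it reaches from about 0.35 to 0.975 m from the base axis. Payload 4.9 kg.
Tool frame: the origin (TCP) lies at the very end of the fingers, on their centre line; the grasp point (between the pads) lies 19 mm behind it; z points along the fingers, y is the line along which they close (so a half turn about z gives the same grasp; the last joint's range is limited). The gripper opens to 85 mm and grips with 20 to 120 N. Pads are 22 mm wide; open, the fingers measure 114 mm over their backs; the gripper's body (76 mm by 85 mm) begins 54 mm behind the grasp point. The pads swing forward as they close: fully open they stand 13 mm farther back than shut.
Start: joints at [1.038, 0.053, 1.613, -0, 1.476, -0.119], TCP at [0.251, 0.572, 0.231] pointing down, gripper open.
Joint ranges: [-3.01, 3.01], [-1.01, 2.22], [0.06, 2.58], [-1.02, 4.17], [0.09, 2.62], [-3.14, 3.14]. Speed limits (rad/s): [2.57, 2.57, 3.14, 3.14, 3.14, 3.14].

### API

Orientations are given as a unit quaternion [w, x, y, z].
In Python, from plant import manip gives the robot as it stands.
- The arm moves only by the tool play_rows, never from a script. Its argument "series" is a list that holds one entry, the list of rows, each a list of 7 numbers: the shift along the world's x, y, z in m, then the turn, a rotation vector about the world's x, y, z in degrees, then the opening, from 0 (shut) to 1 (fully open). In form: [[[dx, dy, dz, rx, ry, rz, grip], ...]]. A call has 1 to 10 rows; each row shifts and turns the commanded pose from where the row before left it; what a row does not reach is not made up. A row lasts 1/10 s, in which the tool goes at most 50 mm and 8.59 degrees, less where a joint would pass 70% of its speed; a pose out of reach is approached as far as the arm can. A call with a gripper value outside its range is refused whole. The fingers move at their own pace and stop on an object; the grip force is fixed at half the most. Time passes only in rows, so rows that do not move let the fingers close. It gives the time, the measured TCP pose, the force, the opening and the grip force at its end, in the units of the state.
- manip.state(): the state, without advancing time (a new reading comes with each control period).
- manip.grab_frame(name): name is "side" or "top"; returns a dict with "frame" (400x640x3 uint8, blue, green, red), "mtx" (3x3 intrinsics, pixels), "R" (3x3) and "t" (3): a world point X has camera coordinates R X + t. Camera axes: x right, y down, z forward; pixel columns grow to the right and rows downward; lengths in m; the calibration is good to about 2 mm. A picture is of the moment at which its call begins. There is no depth.
- manip.job_done(): hands the job in; it is judged then, once.
The state is a dict: "time": time; "joint_pos": joint angles; "joint_vel": joint speeds; "joint_efforts": joint torques, N m; "tool_pos": TCP position; "tool_rot": TCP orientation; "contact_force": force on the tool from outside, world axes, zero at the start; "ft_torque": the same for the moment, N m; "gripper_width": opening from 0.0 (shut) to 1.0 (fully open); "grasp_force": force on a finger pad.
Only numpy, scipy, OpenCV 4.12 (cv2) and the standard library are available. Lean on these libraries where they do the work, as an engineer would, in place of code of your own. Each camera call takes 0.05 s, during which the arm holds its last target. There are 200 camera calls.

### The job

Open the white cleaner jug: its red cap is a safety cap, so press it firmly down along its tilted axis and, while it is pressed, turn it anticlockwise until it comes free, without forcing it, then take it off and put it, right way up, flat in the green tray. The sample jar left standing in that tray must end upright, wholly on the round cork mat, and must not be tipped on the way. Leave the flask, the mug and the scoop where they are, and let go of everything at the end.

Things in the scene. Friction and masses are not known exactly. Their poses are not given: they have to be found in the camera images.
- jug: White 2 litre jug (110 x 130 x 150 mm) in a fixed cradle, 190 x 150 mm. Origin on the bench under it; this frame is upright (z up). The jug leans 30 degrees towards this frame's -x, roughly to the robot, so the cap looks up and to -x; its top is 268 mm above the bench. A like BLUE jug with a black cap stands about 300 mm to one side, not to be opened.
- cap_mid (a point): Red safety cap, 68 mm diameter, 57 mm tall; this point is on its axis, 28 mm above its lower rim. z points out of the cap (30 degrees from vertical on the jug), x along its grip bar. Skirt 30 mm tall with a flat top; on it stands the bar, 62 long (x), 18 wide (y), from 2 to 29 mm above this point: pinch it across y. About 80 g. Presses in along -z, turns about z.
- cap_bar_end (a point): End of the cap's bar on its +x side, 31 mm off the axis, 15 mm above cap_mid along z. In the jug's frame its y is -16 mm locked, about +18 mm turned free. Pressed in, the cap turns anticlockwise seen from outside (positive about its z): free from 52 degrees of turn, best 66, stop at about 82. Unpressed, or the other way, it is locked: more than about 2 N m breaks it.
- plunger (a joint): Spring plunger in the neck under the cap, m: 0 with the cap locked and unpressed, positive as the cap is pressed in, -0.006 when it has popped up or is off. The lugs leave their notches at 0.008; the cap bottoms at 0.012. The press takes 6 N at first, about 12 N at the bottom.
- jug_mouth (a point): Centre of the top of the jug's neck, on the cap's axis; 12 mm above the cap's lower rim when locked. Let up after the full turn, the cap pops out 6 mm beyond its locked height; the lugs leave the neck after 6 mm more, and the skirt and plunger are clear after 40 mm of straight pull along the axis.
- tray: Green plastic tray fixed on the bench, 115 x 115 mm, rim 16 mm high, walls 5 mm, floor 5 mm thick (inside 105 x 105 mm). Origin: centre of its underside, on the bench.
- mat: Round cork mat fixed on the bench, 120 mm diameter, 5 mm thick. Origin: centre of its underside, on the bench. The tray and the mat stand on opposite sides of the bench and may be swapped.
- jar_mid (a point): Closed sample jar of coffee, dark brown with a brass lid, 58 mm diameter, 90 mm tall, about 0.2 to 0.4 kg; this point is its centre, 45 mm above its foot; z is up. It stands in the tray at the start.
- flask_mid (a point): Steel flask standing upright, 74 mm diameter, 200 mm tall, loose; its centre, 100 mm up. Bystander.
- mug_mid (a point): White mug, 80 mm diameter, 100 mm tall, handle to its +y side, loose; centre, 50 mm up. Bystander.
- scoop_mid (a point): Steel sample scoop with beans, pan 110 x 75 mm, 35 mm tall, with a 60 mm handle to its -x, loose, flat on the bench; this point is 15 mm above the bench. Bystander.

How it is judged:
By the outcome, as a careful person would: the job done as asked, in the order asked, and still so for the second after the job is handed in, with the robot touching nothing.
It also fails if it takes over 72 s, if anything falls off the work surface, if the arm or the gripper's body presses on something with over 40 N, if the wrist force passes 120 N, or if a joint passes its speed limit or range.

## Working session

There is one attempt and no reset: what is moved stays moved. The work goes in short steps, Python scripts to look and compute and a tool call to move; the robot and the scene stay as the last step left them, time stands still between calls to the robot, and variables do not carry over. Pictures are saved under pics/ and viewed, at most 10 in all, crops included, and the job is handed in when it is done.

Besides the shell and the picture viewer there is one more tool, called after ">>>" as a command line: name --argument value ..., lists and objects as JSON in quotes. play_rows: Moves the arm, as the interface text tells. Its arguments: {"type":"object","properties":{"series":{"type":"array"}},"required":["series"]}

```bash
mkdir -p pics; ls
cat > h.py <<'E'
import numpy as np, cv2
from plant import manip
from scipy.spatial.transform import Rotation as Ro
E
python3 - <<'E'
from h import *
s=manip.state();print(s['time'],s['tool_pos'],s['tool_rot'],s['gripper_width'])
for n in('side','top'):
    f=manip.grab_frame(n);cv2.imwrite(f'pics/{n}0.png',f['frame']);np.savez(f'{n}0.npz',**f);print(n,-f['R'].T@f['t'],f['mtx'][0,0],f['R'])
E
```

```text
pics
0.0 [0.25096828 0.57173241 0.23007934] [-3.36839638e-04  2.05401811e-01  9.78677210e-01 -9.49891086e-04] 0.9988474435898792
side [-0.19117514 -0.68364042  1.32882513] 501.93277207202135 [[ 0.68378493 -0.7296502  -0.00698204]
 [-0.5652157  -0.52358654 -0.63748595]
 [ 0.46148605  0.43984965 -0.77043034]]
top [ 0.30295992 -0.00347093  1.32396287] 495.22055764189565 [[ 0.00433531 -0.99998379 -0.00369011]
 [-0.98342043 -0.00359446 -0.18130456]
 [ 0.18128836  0.00441494 -0.98342007]]
```

View pics/side0.png

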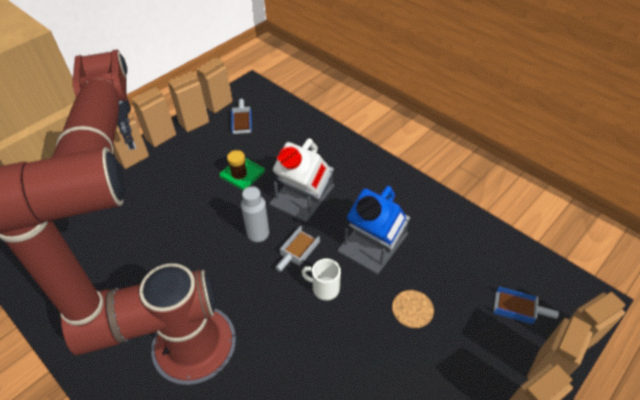

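View pics/top0.png

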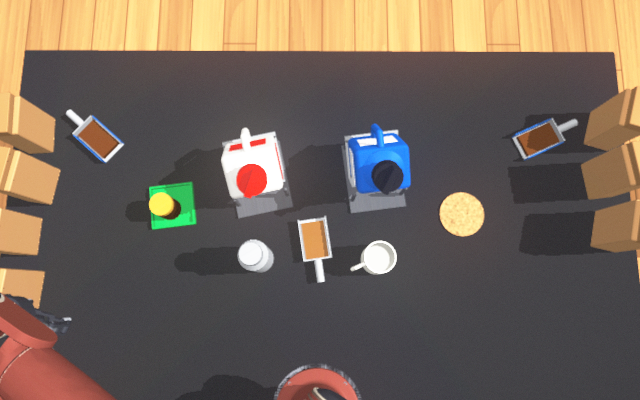

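Run:
```python
from h import *
t=cv2.imread('pics/top0.png');s=cv2.imread('pics/side0.png')
def c(i,x,y,w,h,k): return cv2.resize(i[y:y+h,x:x+w],None,fx=k,fy=k,interpolation=cv2.INTER_CUBIC)
a=np.hstack([c(t,140,120,160,120,5)[:300*2]])
cv2.imwrite('pics/c1.png',a)
b=np.hstack([c(s,215,130,130,120,6)]);cv2.imwrite('pics/c2.png',b[:600])
# colour centroids
hsv=cv2.cvtColor(t,cv2.COLOR_BGR2HSV)
for n,lo,hi in(('green',(50,150,60),(75,255,255)),('mat',(8,60,120),(25,200,255))):
    m=cv2.inRange(hsv,lo,hi); k,l,st,ce=cv2.connectedComponentsWithStats(m)
    for i in range(1,k):
        if st[i,4]>300 and 100<ce[i,1]<260 and 120<ce[i,0]<500: print(n,st[i],ce[i])
```

```text
green [ 149  182   47   48 1229] [175.83726607 205.23189585]
mat [ 439  192   46   45 1564] [461.55498721 214.02237852]
mat [301 221  27  38 817] [314.15422277 239.499388  ]
```

View pics/c1.png

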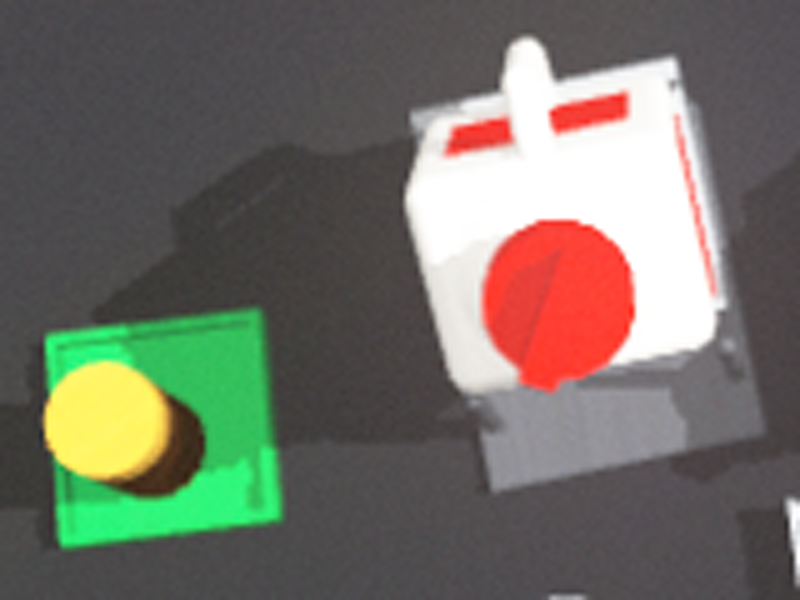

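View pics/c2.png

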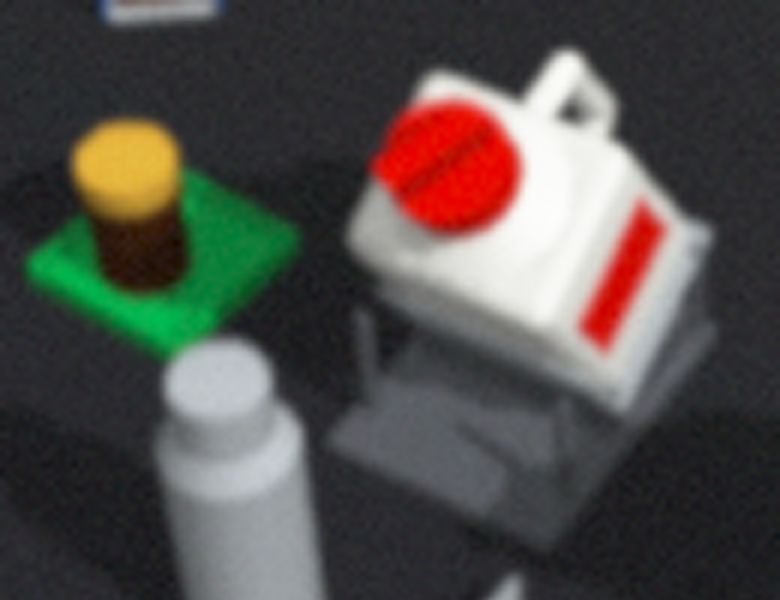

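```bash
cat >> h.py <<'E'
def load(n): return dict(np.load(n+'.npz'))
def proj(f,X):
    p=(f['R']@np.atleast_2d(X).T).T+f['t']; q=(f['mtx']@p.T).T; return q[:,:2]/q[:,2:]
def ray(f,px,z):
    d=f['R'].T@np.linalg.inv(f['mtx'])@np.array([*px,1.]); c=-f['R'].T@f['t']; return c+d*(z-c[2])/d[2]
def tri(fs,pxs):
    A=[];b=[]
    for f,px in zip(fs,pxs):
        d=f['R'].T@np.linalg.inv(f['mtx'])@np.array([*px,1.]);d/=np.linalg.norm(d);M=np.eye(3)-np.outer(d,d);A.append(M);b.append(M@(-f['R'].T@f['t']))
    return np.linalg.lstsq(np.vstack(A),np.hstack(b),rcond=None)[0]
def capR(yaw,turn=0): # columns = cap axes in world; yaw,turn in deg
    return (Ro.from_euler('z',yaw,degrees=True)*Ro.from_euler('y',-30,degrees=True)*Ro.from_euler('z',-31+turn,degrees=True)).as_matrix()
def capmodel(p,R):
    a=np.linspace(0,2*np.pi,40); c=[np.c_[.034*np.cos(a),.034*np.sin(a),0*a+z] for z in(-.028,.002)]
    bx=np.array([[x,y,z] for x in(-.031,.031) for y in(-.009,.009) for z in(.002,.029)])
    return [p+(R@v.T).T for v in c+[bx]]
def redmask(im):
    h=cv2.cvtColor(im,cv2.COLOR_BGR2HSV); m=cv2.inRange(h,(0,190,90),(6,255,255))|cv2.inRange(h,(174,190,90),(180,255,255))
    k,l,st,ce=cv2.connectedComponentsWithStats(m); i=1+st[1:,4].argmax(); return (l==i).astype(np.uint8),st[i],ce[i]
E
python3 - <<'E'
from h import *
from scipy.optimize import least_squares
T=load('top0');S=load('side0')
print('tray',[ray(T,p,.016).round(3) for p in((149,187),(192.4,182),(196.6,224),(152.4,229.4))])
print('tray c',np.mean([ray(T,p,.016) for p in((149,187),(192.4,182),(196.6,224),(152.4,229.4))],0))
print('mat',ray(T,(461.5,214),.005), ray(S,(413.5,308.5),.005))
print('jar lid',tri((T,S),((161.4,204),(236.2,155.8))),ray(T,(161.4,204),.095))
print('flask top',tri((T,S),((250,249),(251.2,192))))
print('cradle front',ray(T,(238.4,218.4),0),ray(T,(293,206.4),0))
ms=[redmask(f['frame']) for f in(T,S)];print([m[1:] for m in ms])
def hull(f,p,yaw):
    m=np.zeros((1600,2560),np.uint8); 
    for q in [np.vstack(capmodel(p,capR(yaw))[:2]),capmodel(p,capR(yaw))[2]]:
        cv2.fillConvexPoly(m,cv2.convexHull((proj(f,q)*4+1.5).round().astype(np.int32)),1)
    return m
def cen(m): M=cv2.moments(m,True); return np.array([M['m10'],M['m01']])/M['m00']/4-.375
for yaw in(12,):
    r=least_squares(lambda p:np.hstack([cen(hull(f,p,yaw))-m[2] for f,m in zip((T,S),ms)]),[.6,.16,.23],diff_step=.01)
    p=r.x;print(yaw,p,r.fun,[hull(f,p,yaw).sum()/16 for f in(T,S)])
R=capR(12);print(R)
out=[]
for f,(x,y,w,h) in((T,(225,150,60,60)),(S,(262,135,60,60))):
    im=cv2.resize(f['frame'][y:y+h,x:x+w],None,fx=6.6,fy=6.6,interpolation=cv2.INTER_CUBIC)
    for q in capmodel(p,R):
        cv2.polylines(im,[((proj(f,q)-[x,y]+.5)*6.6).astype(np.int32)],False,(0,255,0),1)
    out.append(im)
cv2.imwrite('pics/o.png',np.hstack(out))
E
```

```text
tray [array([0.57 , 0.458, 0.016]), array([0.585, 0.342, 0.016]), array([0.47 , 0.325, 0.016]), array([0.455, 0.442, 0.016])]
tray c [0.52017867 0.39151813 0.016     ]
mat [ 0.50155032 -0.38406689  0.005     ] [ 0.50301878 -0.38961612  0.005     ]
jar lid [0.51075078 0.39389733 0.09969365] [0.51061184 0.39613413 0.095     ]
flask top [0.38851898 0.15685359 0.19521757]
cradle front [0.48802503 0.21653465 0.        ] [0.52139234 0.06958947 0.        ]
[(array([237, 164,  30,  34, 715], dtype=int32), array([251.4951049 , 179.63076923])), (array([277, 148,  24,  20, 356], dtype=int32), array([289.20224719, 157.3005618 ]))]
12 [0.53897268 0.15017611 0.24164684] [-0.15831825  0.18283577  0.34210208 -0.03121944] [np.float64(837.8125), np.float64(452.375)]
[[ 0.83318943  0.258074   -0.4890738 ]
 [-0.34944445  0.93117225 -0.10395585]
 [ 0.42858365  0.25751904  0.8660254 ]]
```

View pics/o.png

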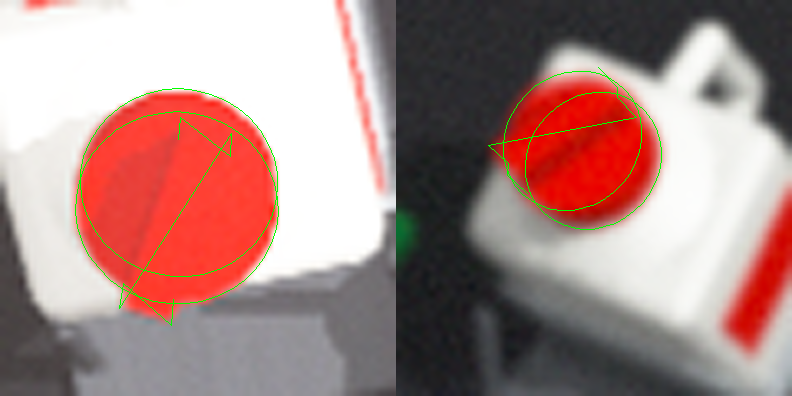

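>>> play_rows --series '[[[0.026, -0.018, -0.003, 0, 0, 0, 1], [0.026, -0.018, -0.003, 0, 0, 0, 1], [0.026, -0.018, -0.003, 0, 0, 0, 1], [0.026, -0.018, -0.003, 0, 0, 0, 1], [0.026, -0.018, -0.003, 0, 0, 0, 1], [0.026, -0.018, -0.003, 0, 0, 0, 1], [0.026, -0.018, -0.003, 0, 0, 0, 1], [0.026, -0.018, -0.003, 0, 0, 0, 1], [0.026, -0.018, -0.003, 0, 0, 0, 1], [0.026, -0.015, -0.003, 0, 0, 0, 1]]]'

```text
time: 1.1
tool_pos: [0.512, 0.394, 0.2005]
tool_rot: [-0.0, 0.206, 0.979, -0.0]
contact_force: [1.0, 1.0, 0.2]
gripper_width: 0.997
grasp_force: 0.0
```

Run:
```python
from h import *
s=manip.state();print(s['time'],s['tool_pos'],s['tool_rot'],s['joint_pos'],s['contact_force'])
a=manip.grab_frame('top');b=manip.grab_frame('side')
cv2.imwrite('pics/j.png',np.hstack([cv2.resize(a['frame'][130:270,90:230],None,fx=2.8,fy=2.8),cv2.resize(b['frame'][60:200,170:310],None,fx=2.8,fy=2.8)]))
```

```text
1.1 [0.51200135 0.39402043 0.20049348] [-3.99684500e-04  2.05600438e-01  9.78635851e-01 -4.13732271e-04] [ 5.40832122e-01  1.22133651e-01  1.59096531e+00 -6.36000715e-05
  1.42964248e+00 -6.15800724e-01] [1.03447963 1.04694205 0.24505089]
```

View pics/j.png

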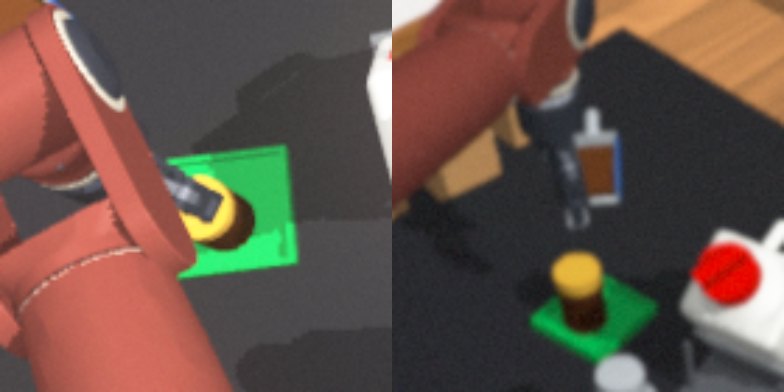

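>>> play_rows --series '[[[0, 0.001, -0.03, 0, 0, 0, 1], [0, 0, -0.03, 0, 0, 0, 1], [0, 0, -0.03, 0, 0, 0, 1], [0, 0, -0.03, 0, 0, 0, 1], [0, 0, -0.025, 0, 0, 0, 1], [0, 0, -0.015, 0, 0, 0, 1], [0, 0, 0, 0, 0, 0, 0.8], [0, 0, 0, 0, 0, 0, 0.6], [0, 0, 0, 0, 0, 0, 0.5], [0, 0, 0, 0, 0, 0, 0.4]]]'

```text
time: 2.2
tool_pos: [0.5119, 0.3967, 0.0427]
tool_rot: [0.001, 0.205, 0.979, 0.001]
contact_force: [0.3, -0.1, -0.7]
gripper_width: 0.659
grasp_force: 63.9
```

>>> play_rows --series '[[[0, 0, 0, 0, 0, 0, 0.4], [0, 0, 0, 0, 0, 0, 0.4], [0, 0, 0, 0, 0, 0, 0.4], [0, 0, 0.005, 0, 0, 0, 0.4], [0, 0, 0.01, 0, 0, 0, 0.4]]]'

```text
time: 2.7
tool_pos: [0.5099, 0.3953, 0.0547]
tool_rot: [-0.001, 0.205, 0.979, -0.001]
contact_force: [-0.6, -0.6, -2.5]
gripper_width: 0.661
grasp_force: 63.9
```

>>> play_rows --series '[[[0, 0, 0.02, 0, 0, 0, 0.4], [0, 0, 0.03, 0, 0, 0, 0.4], [0, 0, 0.035, 0, 0, 0, 0.4], [0, 0, 0.035, 0, 0, 0, 0.4], [0, 0, 0.035, 0, 0, 0, 0.4], [0, 0, 0.035, 0, 0, 0, 0.4], [0, 0, 0.035, 0, 0, 0, 0.4], [0, 0, 0.035, 0, 0, 0, 0.4], [0, 0, 0.035, 0, 0, 0, 0.4], [0, 0, 0.02, 0, 0, 0, 0.4]]]'

```text
time: 3.7
tool_pos: [0.5115, 0.3963, 0.3755]
tool_rot: [0.002, 0.205, 0.979, 0.001]
contact_force: [0.6, 0.9, -3.8]
gripper_width: 0.662
grasp_force: 64.0
```

>>> play_rows --series '[[[0, -0.015, 0, 0, 0, 0, 0.4], [0, -0.03, 0, 0, 0, 0, 0.4], [0, -0.04, 0, 0, 0, 0, 0.4], [0, -0.045, 0, 0, 0, 0, 0.4], [0, -0.045, 0, 0, 0, 0, 0.4], [0, -0.045, 0, 0, 0, 0, 0.4], [0, -0.045, 0, 0, 0, 0, 0.4], [0, -0.045, 0, 0, 0, 0, 0.4], [0, -0.045, 0, 0, 0, 0, 0.4], [0, -0.045, 0, 0, 0, 0, 0.4]]]'

```text
time: 4.7
tool_pos: [0.5096, -0.0061, 0.369]
tool_rot: [-0.002, 0.206, 0.979, -0.0]
contact_force: [1.4, 0.2, -3.0]
gripper_width: 0.659
grasp_force: 64.3
```

>>> play_rows --series '[[[0, -0.045, 0, 0, 0, 0, 0.4], [0, -0.045, 0, 0, 0, 0, 0.4], [0, -0.045, 0, 0, 0, 0, 0.4], [0, -0.045, 0, 0, 0, 0, 0.4], [0, -0.045, 0, 0, 0, 0, 0.4], [0, -0.045, 0, 0, 0, 0, 0.4], [0, -0.045, 0, 0, 0, 0, 0.4], [0, -0.035, 0, 0, 0, 0, 0.4], [0, -0.025, 0, 0, 0, 0, 0.4], [0, -0.008, 0, 0, 0, 0, 0.4]]]'

```text
time: 5.7
tool_pos: [0.5092, -0.3891, 0.3681]
tool_rot: [-0.002, 0.207, 0.978, 0.001]
contact_force: [-0.1, 0.2, -3.2]
gripper_width: 0.661
grasp_force: 64.4
```

>>> play_rows --series '[[[-0.008, 0.002, -0.02, 0, 0, 0, 0.4], [0, 0, -0.035, 0, 0, 0, 0.4], [0, 0, -0.045, 0, 0, 0, 0.4], [0, 0, -0.045, 0, 0, 0, 0.4], [0, 0, -0.045, 0, 0, 0, 0.4], [0, 0, -0.04, 0, 0, 0, 0.4], [0, 0, -0.035, 0, 0, 0, 0.4], [0, 0, -0.025, 0, 0, 0, 0.4], [0, 0, -0.015, 0, 0, 0, 0.4], [0, 0, -0.005, 0, 0, 0, 0.4]]]'

```text
time: 6.7
tool_pos: [0.5017, -0.383, 0.0586]
tool_rot: [-0.002, 0.205, 0.979, 0.001]
contact_force: [-0.4, 1.3, -2.8]
gripper_width: 0.663
grasp_force: 64.5
```

>>> play_rows --series '[[[0, 0, -0.005, 0, 0, 0, 0.4], [0, 0, -0.005, 0, 0, 0, 0.4], [0, 0, -0.003, 0, 0, 0, 0.4], [0, 0, -0.002, 0, 0, 0, 0.4], [0, 0, 0, 0, 0, 0, 0.4], [0, 0, 0, 0, 0, 0, 0.4]]]'

```text
time: 7.3
tool_pos: [0.5035, -0.3849, 0.0467]
tool_rot: [0.0, 0.205, 0.979, -0.0]
contact_force: [0.0, 0.1, -3.6]
gripper_width: 0.66
grasp_force: 64.5
```

>>> play_rows --series '[[[0, 0, -0.002, 0, 0, 0, 0.4], [0, 0, -0.001, 0, 0, 0, 0.4], [0, 0, -0.001, 0, 0, 0, 0.4], [0, 0, 0, 0, 0, 0, 0.4]]]'

```text
time: 7.7
tool_pos: [0.5034, -0.3848, 0.0426]
tool_rot: [0.0, 0.205, 0.979, -0.0]
contact_force: [0.6, 1.4, -1.1]
gripper_width: 0.663
grasp_force: 64.6
```

>>> play_rows --series '[[[0, 0, -0.001, 0, 0, 0, 0.4], [0, 0, 0, 0, 0, 0, 0.68], [0, 0, 0, 0, 0, 0, 0.75], [0, 0, 0, 0, 0, 0, 0.85], [0, 0, 0, 0, 0, 0, 1], [0, 0, 0, 0, 0, 0, 1], [0, 0, 0, 0, 0, 0, 1], [0, 0, 0.01, 0, 0, 0, 1], [0, 0, 0.03, 0, 0, 0, 1], [0, 0, 0.04, 0, 0, 0, 1]]]'

```text
time: 8.7
tool_pos: [0.502, -0.3836, 0.1202]
tool_rot: [-0.002, 0.205, 0.979, 0.001]
contact_force: [0.9, -0.6, -0.0]
gripper_width: 1.005
grasp_force: 0.0
```

>>> play_rows --series '[[[0, 0, 0.04, 0, 0, 0, 1], [0, 0, 0.04, 0, 0, 0, 1], [0, 0, 0.04, 0, 0, 0, 1], [0, 0, 0.04, 0, 0, 0, 1], [0, 0, 0.04, 0, 0, 0, 1], [0, 0.03, 0.04, 0, 0, 0, 1], [0, 0.04, 0.02, 0, 0, 0, 1], [0, 0.045, 0.01, 0, 0, 0, 1], [0, 0.045, 0, 0, 0, 0, 1], [0, 0.045, 0, 0, 0, 0, 1]]]'

```text
time: 9.7
tool_pos: [0.503, -0.1782, 0.3931]
tool_rot: [0.001, 0.206, 0.979, -0.0]
contact_force: [0.0, -0.2, -0.1]
gripper_width: 0.999
grasp_force: 0.0
```

Run:
```python
from h import *
s=manip.state();print(s['time'],s['tool_pos'],s['tool_rot'],s['joint_pos'],s['contact_force'])
p=np.array([.538,.150,.2425]);C=capR(12)
Rt=np.c_[-C[:,0],C[:,1],-C[:,2]]
R0=Ro.from_quat(s['tool_rot'],scalar_first=True)
print('rotvec',np.degrees((Ro.from_matrix(Rt)*R0.inv()).as_rotvec()))
z=C[:,2]; print('z',z)
for h in(.1,.006): print(h,p+z*h)
a=manip.grab_frame('top');b=manip.grab_frame('side')
cv2.imwrite('pics/m.png',np.hstack([cv2.resize(a['frame'][130:270,390:530],None,fx=2.8,fy=2.8),cv2.resize(b['frame'][220:360,340:480],None,fx=2.8,fy=2.8)]))
```

```text
9.7 [ 0.50298829 -0.178165    0.39308149] [ 1.33150499e-03  2.05708717e-01  9.78612321e-01 -2.75836504e-04] [-4.80026516e-01 -2.11347117e-01  1.59787881e+00  1.89437319e-04
  1.75234779e+00 -1.63641228e+00] [ 0.00603174 -0.17887143 -0.10264131]
rotvec [  5.07400944 -29.44070102   4.6550201 ]
z [-0.4890738  -0.10395585  0.8660254 ]
0.1 [0.48909262 0.13960442 0.32910254]
0.006 [0.53506556 0.14937626 0.24769615]
```

View pics/m.png

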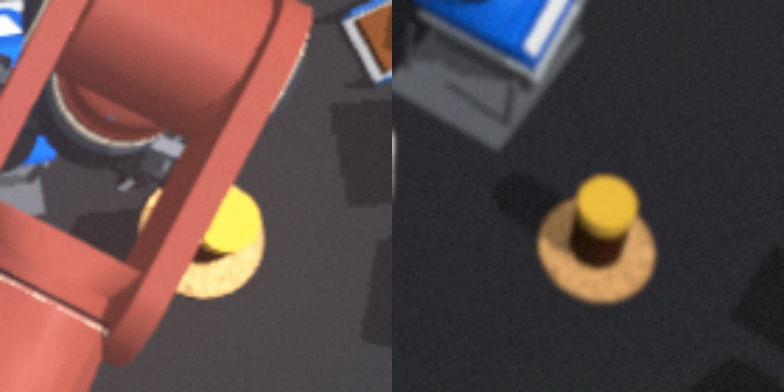

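>>> play_rows --series '[[[0, 0.025, 0, 0.5, -2.94, 0.47, 1], [0, 0.035, 0, 0.5, -2.94, 0.47, 1], [-0.002, 0.035, 0, 0.5, -2.94, 0.47, 1], [-0.002, 0.035, 0, 0.5, -2.94, 0.47, 1], [-0.002, 0.035, 0, 0.5, -2.94, 0.47, 1], [-0.002, 0.035, -0.01, 0.5, -2.94, 0.47, 1], [-0.002, 0.035, -0.01, 0.5, -2.94, 0.47, 1], [-0.002, 0.035, -0.014, 0.5, -2.94, 0.47, 1], [-0.002, 0.03, -0.015, 0.5, -2.94, 0.47, 1], [0, 0.018, -0.015, 0.5, -2.94, 0.47, 1]]]'

```text
time: 10.8
tool_pos: [0.489, 0.1396, 0.3278]
tool_rot: [0.241, 0.158, 0.953, 0.095]
contact_force: [-0.1, -0.7, 0.6]
gripper_width: 1.001
grasp_force: 0.0
```

>>> play_rows --series '[[[0, 0, 0, 0, 0, 0, 1], [0, 0, 0, 0, 0, 0, 1]]]'

```text
time: 11.0
tool_pos: [0.4892, 0.1379, 0.3278]
tool_rot: [0.239, 0.158, 0.953, 0.094]
contact_force: [0.7, -0.8, 0.2]
gripper_width: 1.0
grasp_force: 0.0
```

```bash
cat > at.py <<'E'
from h import *
import sys
s=manip.state();p=np.array([.538,.150,.2425]);turn=float(sys.argv[1]) if len(sys.argv)>1 else 0
C=capR(12,turn);Rt=np.c_[-C[:,0],C[:,1],-C[:,2]];R0=Ro.from_quat(s['tool_rot'],scalar_first=True)
print(s['time'],s['tool_pos'].round(4),'j',s['joint_pos'].round(2),'w',s['gripper_width'],s['grasp_force'])
print('rotvec left',np.degrees((Ro.from_matrix(Rt)*R0.inv()).as_rotvec()).round(2))
print('TCP in cap0 axes mm',(capR(12).T@(s['tool_pos']-p)*1e3).round(1),'in jugtilt axes',(capR(12,31).T@(s['tool_pos']-p)*1e3).round(1))
print('force cap axes',(C.T@s['contact_force']).round(1),'torque about z',(C.T@s['ft_torque']).round(2))
E
python3 at.py
python3 - <<'E'
from h import *
a=manip.grab_frame('top');b=manip.grab_frame('side')
cv2.imwrite('pics/k.png',np.hstack([cv2.resize(a['frame'][110:250,190:330],None,fx=2.8,fy=2.8),cv2.resize(b['frame'][80:220,220:360],None,fx=2.8,fy=2.8)]))
E
```

```text
11.0 [0.4892 0.1379 0.3278] j [ 0.1  -0.64  2.07  0.06  1.19 -1.15] w 0.9997087513481347 0.0
rotvec left [ 0.11 -0.17 -0.1 ]
TCP in cap0 axes mm [ 0.2 -1.9 99. ] in jugtilt axes [-0.8 -1.7 99. ]
force cap axes [ 0.9 -0.5 -0. ] torque about z [-0.09  0.19  0.09]
```

View pics/k.png

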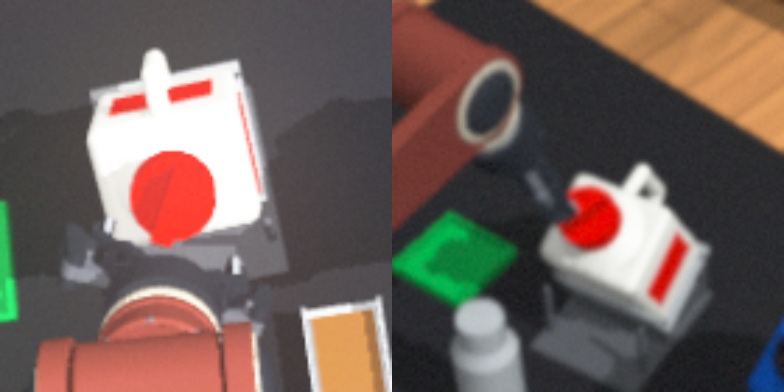

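>>> play_rows --series '[[[0.0093, 0.0038, -0.0159, 0, 0, 0, 1], [0.0098, 0.0021, -0.0173, 0, 0, 0, 1], [0.0098, 0.0021, -0.0173, 0, 0, 0, 1], [0.0078, 0.0017, -0.0139, 0, 0, 0, 1], [0.0049, 0.001, -0.0087, 0, 0, 0, 1], [0.0044, 0.0009, -0.0078, 0, 0, 0, 1], [0, 0, 0, 0, 0, 0, 1], [0, 0, 0, 0, 0, 0, 0.6], [0, 0, 0, 0, 0, 0, 0.6], [0, 0, 0, 0, 0, 0, 0.4]]]'

```text
time: 12.1
tool_pos: [0.5355, 0.1499, 0.2475]
tool_rot: [0.24, 0.159, 0.953, 0.095]
contact_force: [0.0, 0.1, -0.3]
gripper_width: 0.513
grasp_force: 0.0
```

```bash
python3 at.py
```

```text
12.1 [0.5355 0.1499 0.2475] j [ 0.12 -0.47  2.1   0.06  1.   -1.14] w 0.5132195766110306 0.0
rotvec left [ 0.05 -0.09 -0.1 ]
TCP in cap0 axes mm [0.1 0.5 5.6] in jugtilt axes [0.4 0.4 5.6]
force cap axes [-0.1  0.  -0.3] torque about z [-0.13  0.22 -0.02]
```

>>> play_rows --series '[[[0, 0, 0, 0, 0, 0, 0.35], [0, 0, 0, 0, 0, 0, 0.3], [0, 0, 0, 0, 0, 0, 0.25], [0, 0, 0, 0, 0, 0, 0.2]]]'

```text
time: 12.5
tool_pos: [0.5351, 0.1497, 0.2465]
tool_rot: [0.239, 0.159, 0.953, 0.094]
contact_force: [-1.4, -1.7, 0.8]
gripper_width: 0.205
grasp_force: 22.3
```

```bash
python3 at.py
```

```text
12.5 [0.5351 0.1497 0.2465] j [ 0.11 -0.47  2.1   0.06  1.   -1.14] w 0.2046624499751765 22.343530654907227
rotvec left [ 0.1 -0.2 -0.1]
TCP in cap0 axes mm [-0.5 -0.   4.9] in jugtilt axes [-0.5  0.3  4.9]
force cap axes [-0.2 -1.7  1.6] torque about z [-0.37  0.29 -0.06]
```

>>> play_rows --series '[[[0, 0, 0, 0, 0, 0, 0], [0, 0, 0, 0, 0, 0, 0], [0, 0, 0, 0, 0, 0, 0], [0.001, 0.0002, -0.0017, 0, 0, 0, 0], [0.001, 0.0002, -0.0017, 0, 0, 0, 0]]]'

```text
time: 13.0
tool_pos: [0.5372, 0.1502, 0.2435]
tool_rot: [0.239, 0.159, 0.953, 0.094]
contact_force: [-5.9, -2.8, 4.0]
gripper_width: 0.194
grasp_force: 60.8
```

```bash
python3 at.py
```

```text
13.0 [0.5372 0.1502 0.2435] j [ 0.12 -0.46  2.1   0.06  0.99 -1.14] w 0.1937739207600853 60.77228307723999
rotvec left [ 0.07 -0.18 -0.1 ]
TCP in cap0 axes mm [-0.3  0.2  1.2] in jugtilt axes [-0.1  0.3  1.2]
force cap axes [-2.2 -3.1  6.7] torque about z [-0.53  0.57  0.03]
```

>>> play_rows --series '[[[0.001, 0.0002, -0.0017, 0, 0, 0, 0], [0.001, 0.0002, -0.0017, 0, 0, 0, 0], [0.001, 0.0002, -0.0017, 0, 0, 0, 0], [0.0005, 0.0001, -0.0009, 0, 0, 0, 0], [0, 0, 0, 0, 0, 0, 0]]]'

```text
time: 13.5
tool_pos: [0.5405, 0.1509, 0.2377]
tool_rot: [0.239, 0.159, 0.953, 0.094]
contact_force: [-9.2, -3.2, 7.1]
gripper_width: 0.198
grasp_force: 61.3
```

```bash
python3 at.py
```

```text
13.5 [0.5405 0.1509 0.2377] j [ 0.12 -0.45  2.1   0.06  0.98 -1.14] w 0.1975680395760707 61.34364902973175
rotvec left [ 0.08 -0.22 -0.11]
TCP in cap0 axes mm [-0.3  0.3 -5.5] in jugtilt axes [-0.1  0.4 -5.5]
force cap axes [-3.5 -3.5 11. ] torque about z [-0.68  0.83 -0.  ]
```

>>> play_rows --series '[[[0.0003, 0, -0.0004, -1.47, -0.31, 2.6, 0], [0, 0, 0, -1.47, -0.31, 2.6, 0], [0, 0, 0, -1.47, -0.31, 2.6, 0], [0, 0, 0, -1.47, -0.31, 2.6, 0]]]'

```text
time: 13.9
tool_pos: [0.5413, 0.1513, 0.2384]
tool_rot: [0.249, 0.057, 0.964, 0.069]
contact_force: [-7.1, -2.2, 6.6]
gripper_width: 0.199
grasp_force: 61.4
```

```bash
python3 at.py 12
```

```text
13.9 [0.5413 0.1513 0.2384] j [ 0.12 -0.45  2.09  0.06  0.98 -1.35] w 0.19890282792450512 61.36777997016907
rotvec left [ 0.11 -0.09 -0.19]
TCP in cap0 axes mm [ 0.6  1.  -5.4] in jugtilt axes [ 1.   0.5 -5.4]
force cap axes [-2.8 -1.6  9.4] torque about z [-0.28  0.75 -0.06]
```

>>> play_rows --series '[[[0, 0, 0, -2.2, -0.47, 3.9, 0], [0, 0, 0, -2.2, -0.47, 3.9, 0], [0, 0, 0, -2.2, -0.47, 3.9, 0], [0, 0, 0, -2.2, -0.47, 3.9, 0], [0, 0, 0, -2.2, -0.47, 3.9, 0], [0, 0, 0, -2.2, -0.47, 3.9, 0]]]'

```text
time: 14.5
tool_pos: [0.5414, 0.1503, 0.2381]
tool_rot: [0.258, -0.17, 0.951, 0.007]
contact_force: [-7.9, -6.0, 6.4]
gripper_width: 0.194
grasp_force: 61.4
```

```bash
python3 at.py 39
```

```text
14.5 [0.5414 0.1503 0.2381] j [ 0.12 -0.45  2.09  0.05  0.97 -1.83] w 0.1940069724852016 61.35500729084015
rotvec left [ 0.34 -0.04 -0.19]
TCP in cap0 axes mm [ 0.8  0.  -5.5] in jugtilt axes [ 0.7 -0.4 -5.5]
force cap axes [-5.1 -3.5 10. ] torque about z [-0.5   0.95 -0.04]
```

>>> play_rows --series '[[[0, 0, 0, -2.2, -0.47, 3.9, 0], [0, 0, 0, -2.2, -0.47, 3.9, 0], [0, 0, 0, -2.2, -0.47, 3.9, 0], [0, 0, 0, -2.2, -0.47, 3.9, 0], [0, 0, 0, -2.2, -0.47, 3.9, 0], [0, 0, 0, -2.2, -0.47, 3.9, 0], [0, 0, 0, 0, 0, 0, 0], [0, 0, 0, 0, 0, 0, 0]]]'

```text
time: 15.3
tool_pos: [0.5415, 0.1496, 0.2379]
tool_rot: [0.252, -0.386, 0.885, -0.055]
contact_force: [-7.0, -7.4, 5.8]
gripper_width: 0.194
grasp_force: 61.3
```

```bash
python3 at.py 66
```

```text
15.3 [0.5415 0.1496 0.2379] j [ 0.12 -0.45  2.1   0.05  0.97 -2.29] w 0.19354290435347046 61.331201791763306
rotvec left [ 0.41  0.03 -0.03]
TCP in cap0 axes mm [ 1.1 -0.7 -5.6] in jugtilt axes [ 0.6 -1.1 -5.6]
force cap axes [-6.9 -2.2  9.2] torque about z [-0.27  1.35  0.18]
```

>>> play_rows --series '[[[-0.0016, -0.0003, 0.0029, 0, 0, 0, 0], [-0.0016, -0.0003, 0.0029, 0, 0, 0, 0], [-0.0016, -0.0003, 0.0029, 0, 0, 0, 0], [-0.0016, -0.0003, 0.0029, 0, 0, 0, 0], [-0.0013, -0.0002, 0.0022, 0, 0, 0, 0], [0, 0, 0, 0, 0, 0, 0]]]'

```text
time: 15.9
tool_pos: [0.5338, 0.1483, 0.2511]
tool_rot: [0.253, -0.386, 0.886, -0.055]
contact_force: [-2.7, -6.7, 2.9]
gripper_width: 0.191
grasp_force: 60.6
```

```bash
python3 at.py 66
```

```text
15.9 [0.5338 0.1483 0.2511] j [ 0.12 -0.48  2.1   0.05  1.   -2.29] w 0.19130712187931725 60.60434103012085
rotvec left [0.37 0.04 0.01]
TCP in cap0 axes mm [ 0.9 -0.5  9.7] in jugtilt axes [ 0.5 -0.8  9.7]
force cap axes [-5.1 -3.8  4.6] torque about z [-0.51  1.08 -0.  ]
```

>>> play_rows --series '[[[-0.0013, -0.0002, 0.0022, 0, 0, 0, 0], [-0.0013, -0.0002, 0.0022, 0, 0, 0, 0], [-0.0013, -0.0002, 0.0022, 0, 0, 0, 0], [0, 0, 0, 0, 0, 0, 0]]]'

```text
time: 16.3
tool_pos: [0.5295, 0.1492, 0.257]
tool_rot: [0.253, -0.386, 0.886, -0.052]
contact_force: [-0.5, -1.3, 0.2]
gripper_width: 0.196
grasp_force: 59.9
```

```bash
python3 at.py 66
```

```text
16.3 [0.5295 0.1492 0.257 ] j [ 0.12 -0.49  2.1   0.05  1.02 -2.29] w 0.19637596377501046 59.899760484695435
rotvec left [ 0.14 -0.05 -0.04]
TCP in cap0 axes mm [-0.6  0.7 16.8] in jugtilt axes [-0.2  1.  16.8]
force cap axes [-1.1 -0.7  0.5] torque about z [ 0.13  0.31 -0.07]
```

>>> play_rows --series '[[[-0.0024, -0.0005, 0.0043, 0, 0, 0, 0], [-0.0039, -0.0008, 0.0069, 0, 0, 0, 0], [-0.0039, -0.0008, 0.0069, 0, 0, 0, 0], [-0.0039, -0.0008, 0.0069, 0, 0, 0, 0], [-0.0049, -0.001, 0.0087, 0, 0, 0, 0], [-0.0049, -0.001, 0.0087, 0, 0, 0, 0], [-0.0049, -0.001, 0.0087, 0, 0, 0, 0], [-0.0049, -0.001, 0.0087, 0, 0, 0, 0], [-0.0049, -0.001, 0.0087, 0, 0, 0, 0], [0, 0, 0, 0, 0, 0, 0]]]'

```text
time: 17.3
tool_pos: [0.4911, 0.141, 0.328]
tool_rot: [0.254, -0.386, 0.885, -0.053]
contact_force: [0.0, 0.5, -0.8]
gripper_width: 0.2
grasp_force: 59.9
```

```bash
python3 at.py 66
python3 - <<'E'
from h import *
s=manip.state();R=Ro.from_quat(s['tool_rot'],scalar_first=True);z=R.as_matrix()[:,2]
ax=np.cross(z,[0,0,-1]);print(z,np.degrees(ax/np.linalg.norm(ax)*np.arccos(-z[2])))
a=manip.grab_frame('top');b=manip.grab_frame('side')
cv2.imwrite('pics/l.png',np.hstack([cv2.resize(a['frame'][110:250,140:280],None,fx=2.8,fy=2.8),cv2.resize(b['frame'][80:220,220:360],None,fx=2.8,fy=2.8)]))
E
```

```text
17.3 [0.4911 0.141  0.328 ] j [ 0.11 -0.64  2.07  0.05  1.19 -2.29] w 0.2000093038849586 59.86791372299194
rotvec left [ 0.18  0.16 -0.04]
TCP in cap0 axes mm [ 0.7  1.6 97.9] in jugtilt axes [ 1.4  1.  97.9]
force cap axes [ 0.   0.5 -0.7] torque about z [0.19 0.24 0.06]
[ 0.49137346  0.1016562  -0.86499603] [-6.10160565 29.49320498  0.        ]
```

View pics/l.png

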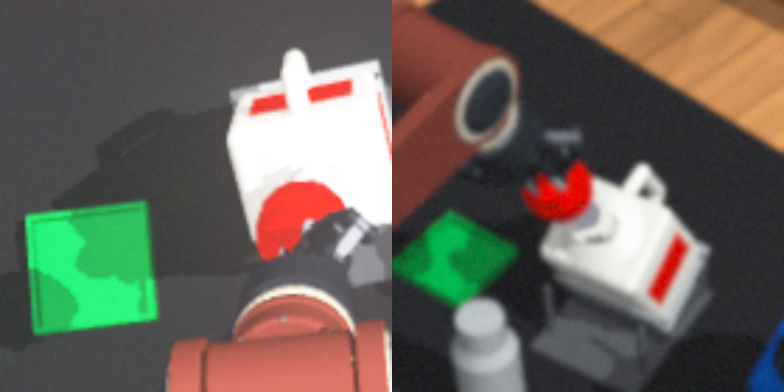

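>>> play_rows --series '[[[0, 0, 0.025, 0, 0, 0, 0], [0, 0.01, 0.025, 0, 0, 0, 0], [0.003, 0.03, 0.01, -0.76, 3.69, 0, 0], [0.004, 0.03, 0, -0.76, 3.69, 0, 0], [0.004, 0.03, 0, -0.76, 3.69, 0, 0], [0.004, 0.035, 0, -0.76, 3.69, 0, 0], [0.004, 0.035, 0, -0.76, 3.69, 0, 0], [0.004, 0.035, 0, -0.76, 3.69, 0, 0], [0.003, 0.03, 0, -0.76, 3.69, 0, 0], [0.003, 0.015, 0, -0.76, 3.69, 0, 0]]]'

```text
time: 18.4
tool_pos: [0.5197, 0.3936, 0.3837]
tool_rot: [-0.004, -0.401, 0.916, 0.001]
contact_force: [0.4, 0.2, -0.2]
gripper_width: 0.193
grasp_force: 59.8
```

>>> play_rows --series '[[[0, 0, -0.02, 0, 0, 0, 0], [0, 0, -0.035, 0, 0, 0, 0], [0, 0, -0.045, 0, 0, 0, 0], [0, 0, -0.045, 0, 0, 0, 0], [0, 0, -0.045, 0, 0, 0, 0], [0, 0, -0.04, 0, 0, 0, 0], [0, 0, -0.03, 0, 0, 0, 0], [0, 0, -0.01, 0, 0, 0, 0], [0, 0, 0, 0, 0, 0, 0], [0, 0, 0, 0, 0, 0, 0]]]'

```text
time: 19.4
tool_pos: [0.5209, 0.3916, 0.1172]
tool_rot: [-0.001, -0.399, 0.917, 0.001]
contact_force: [0.2, 0.9, -0.6]
gripper_width: 0.196
grasp_force: 59.8
```

Run:
```python
from h import *
s=manip.state();R=Ro.from_quat(s['tool_rot'],scalar_first=True);z=R.as_matrix()[:,2]
ax=np.cross(z,[0,0,-1]);print(s['time'],s['tool_pos'],s['joint_pos'].round(2),s['contact_force'],z,np.degrees(ax).round(2))
```

```text
19.4 [0.52092434 0.39164145 0.11719349] [ 0.53  0.21  1.64  0.    1.3  -1.86] [ 0.16024855  0.85384008 -0.6378204 ] [-0.00182394  0.00119407 -0.99999762] [-0.07 -0.1  -0.  ]
```

>>> play_rows --series '[[[0, 0, -0.02, 0, 0, 0, 0], [0, 0, -0.02, 0, 0, 0, 0], [0, 0, -0.015, 0, 0, 0, 0], [0, 0, -0.01, 0, 0, 0, 0], [0, 0, -0.006, 0, 0, 0, 0], [0, 0, -0.003, 0, 0, 0, 0], [0, 0, 0, 0, 0, 0, 0], [0, 0, 0, 0, 0, 0, 0]]]'

```text
time: 20.2
tool_pos: [0.5204, 0.3913, 0.0423]
tool_rot: [-0.001, -0.399, 0.917, 0.001]
contact_force: [-0.6, 0.9, -0.8]
gripper_width: 0.194
grasp_force: 59.9
```

>>> play_rows --series '[[[0, 0, -0.001, 0, 0, 0, 0], [0, 0, -0.001, 0, 0, 0, 0], [0, 0, -0.001, 0, 0, 0, 0], [0, 0, 0, 0, 0, 0, 0]]]'

```text
time: 20.6
tool_pos: [0.5204, 0.3913, 0.0403]
tool_rot: [-0.001, -0.399, 0.917, 0.001]
contact_force: [-2.5, -1.9, 6.1]
gripper_width: 0.197
grasp_force: 60.7
```

Contact. Release and retreat.

>>> play_rows --series '[[[0, 0, 0.0005, 0, 0, 0, 0.25], [0, 0, 0, 0, 0, 0, 0.35], [0, 0, 0, 0, 0, 0, 0.5], [0, 0, 0, 0, 0, 0, 0.6], [0, 0, 0, 0, 0, 0, 0.6], [0, 0, 0.01, 0, 0, 0, 0.6], [0, 0, 0.03, 0, 0, 0, 0.6], [0, 0, 0.04, 0, 0, 0, 0.6], [0, 0, 0.04, 0, 0, 0, 0.6], [0, 0, 0.04, 0, 0, 0, 0.6]]]'

```text
time: 21.6
tool_pos: [0.5198, 0.391, 0.2014]
tool_rot: [-0.002, -0.399, 0.917, 0.001]
contact_force: [0.3, 0.2, 0.2]
gripper_width: 0.602
grasp_force: 0.0
```

>>> play_rows --series '[[[-0.02, 0.01, 0.03, 0, 0, 0, 0.6], [-0.03, 0.02, 0.02, 0, 0, 0, 0.6], [-0.03, 0.02, 0.01, 0, 0, 0, 0.6], [-0.03, 0.02, 0, 0, 0, 0, 0.6], [-0.03, 0.02, 0, 0, 0, 0, 0.6], [-0.03, 0.02, 0, 0, 0, 0, 0.6], [-0.03, 0.02, 0, 0, 0, 0, 0.6], [-0.02, 0.02, 0, 0, 0, 0, 0.6], [0, 0, 0, 0, 0, 0, 0.6], [0, 0, 0, 0, 0, 0, 0.6]]]'

```text
time: 22.6
tool_pos: [0.2997, 0.5411, 0.2596]
tool_rot: [-0.001, -0.4, 0.917, 0.001]
contact_force: [0.1, 0.2, 0.6]
gripper_width: 0.6
grasp_force: 0.0
```

Run:
```python
from h import *
a=manip.grab_frame('top');b=manip.grab_frame('side')
cv2.imwrite('pics/z.png',np.hstack([cv2.resize(a['frame'][110:290,130:510],(600,284)),np.zeros((284,1,3),np.uint8)]) if 0 else np.vstack([cv2.resize(a['frame'][110:290,130:510],(600,284)),cv2.resize(b['frame'][130:340,200:640],(600,286))]))
```

```text
(no output)
```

View pics/z.png

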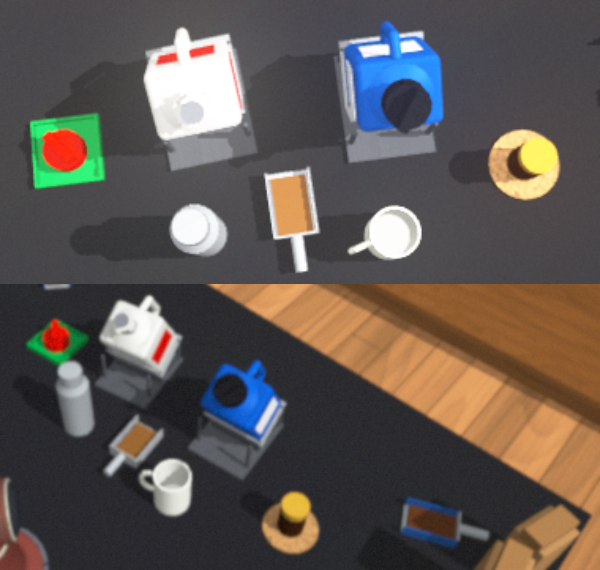

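```bash
python3 -c "
from plant import manip
print(manip.job_done())"
```

```text
the job is handed in; nothing more can be done
None
```

The job is handed in: the white jug is open, its red cap is right way up and flat in the green tray, and the jar is upright on the cork mat. The flask, mug and scoop were not touched, the gripper holds nothing, and it took about 23 s of the 72 s.

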